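Show the next titration reagent in the sprung reagent case

TASK

Press the yellow latch key on the front of the reagent case so that its sprung blue lid swings fully open. Then point out the dropper bottle with the red cap to the analyst: bring the fingertips just above its bulb, pointing straight down, without touching any of the bottles. Finish while still pointing at it, having held there for at least two seconds, and leave the other things on the bench where they stand.

Things in the scene. Friction and masses are not known exactly. Their poses are not given: they have to be found in the camera images.
- case: reagent case, fixed: grey base 116 (x) by 164 (y), rim 84 high, blue lid on it (124 high shut). Origin: centre of underside, z up; front with latch at its -x (facing the robot within 0.3 rad), lid hinge along the top of the back (+x) edge. Inside, black foam with six 36 mm wells, floor 4 mm up, at x = -24, 24, y = -50, 0, 50; five hold a dropper bottle, in any order
- latch (a joint): the latch's rocker: 0 at rest, hooked over the lid; 0.28 rad with the key fully down; it lets the lid go at about 0.15 rad. Spring: 1 N at rest to 4 N fully down at the key's middle
- latch_key (a point): middle of the upper face of the yellow latch key, a flat key 36 deep (x) by 38 wide (y) that stands out 40 mm from the middle of the case's front, 72 mm above the bench. Pressed straight down it tips about its rear edge; its middle goes down 7 mm in all, 4 mm lets the lid go
- lid (a joint): lid's opening angle: 0 shut, 1.75 rad fully open (leaning back past upright, its edge then 200 mm above the bench). Once let go, a weak spring with a damper swings it open by itself in about 2 s and keeps it there; keep out of its way over the case meanwhile
- red_dropper: glass dropper bottle, diameter 34, height 106 over the red rubber bulb; origin at the centre of its underside, z up; stands in one of the case's wells, tops 26 mm above the case's rim
- red_bulb (a point): top of the red bulb, 106 mm above the red-capped bottle's underside and on its axis; 110 mm above the bench
- black_dropper_0: glass dropper bottle, diameter 34, height 106 over the black rubber bulb; origin at the centre of its underside, z up; stands in one of the case's wells, tops 26 mm above the case's rim
- black_dropper_1: glass dropper bottle, diameter 34, height 106 over the black rubber bulb; origin at the centre of its underside, z up; stands in one of the case's wells, tops 26 mm above the case's rim
- black_dropper_2: glass dropper bottle, diameter 34, height 106 over the black rubber bulb; origin at the centre of its underside, z up; stands in one of the case's wells, tops 26 mm above the case's rim
- black_dropper_3: glass dropper bottle, diameter 34, height 106 over the black rubber bulb; origin at the centre of its underside, z up; stands in one of the case's wells, tops 26 mm above the case's rim
- wash_bottle: white wash bottle with a blue spout, 200 high, behind the case, a bystander; origin under its centre
- timer: flat white timer, 62 by 62 by 16, right of the case, a bystander; origin under its centre
- tape_roll: lying roll of beige tape, diameter 69, height 19, right of the case, a bystander; origin under its centre
- bod_bottle: clear stoppered bottle with a pointed stopper, diameter 60, height 141, left of the case, a bystander; origin under its centre

How it is judged:
On the way, in this order (a step that is already met when the one before it is completed fails the run):
1. the latch key is pressed down and the hook lets go (value of joint latch above 0.13 rad).
2. the lid has swung fully open (value of joint lid above 1.6 rad), for 0.2 s.
3. the fingertips point at the red-capped bottle for two seconds (horizontal distance between the grasp point and red_bulb below 0.016 m and z of the grasp point in the frame of red_bulb between 0.015 and 0.08 m and angle between the grasp point's own z axis and vertical above 2.75 rad), for 1.8 s.
At the end, for the whole second after the job is handed in: The gripper points straight down (within 0.39 rad), TCP within 16 mm of the red bulb's axis and 15 to 80 mm above its top, touching nothing, held 1.8 s; lid open past 1.6 rad; all five bottles in their wells, within 6 mm of their starts; bystanders within 30 mm of theirs (all of step 3 and value of joint lid above 1.6 rad and linear speed of red_dropper below 0.02 m/s and z of each of red_dropper, black_dropper_0, black_dropper_1, black_dropper_2, black_dropper_3 in the frame of case below 0.008 m and distance of each of red_dropper, black_dropper_0, black_dropper_1, black_dropper_2, black_dropper_3 from where it was at the start of the episode below 0.006 m and distance of each of wash_bottle, timer, tape_roll, bod_bottle from where it was at the start of the episode below 0.03 m).
It fails at once if a dropper bottle is touched (contact force between any of the arm, the fingers and red_dropper above 0.5 N or contact force between any of the arm, the fingers and black_dropper_0 above 0.5 N or contact force between any of the arm, the fingers and black_dropper_1 above 0.5 N or contact force between any of the arm, the fingers and black_dropper_2 above 0.5 N or contact force between any of the arm, the fingers and black_dropper_3 above 0.5 N).
It fails at once if a dropper bottle is lifted out (z of any of red_dropper, black_dropper_0, black_dropper_1, black_dropper_2, black_dropper_3 in the frame of case above 0.015 m).
It fails at once if a bystander is shifted by more than 30 mm or lifted (distance of any of wash_bottle, timer, tape_roll, bod_bottle from where it was at the start of the episode above 0.03 m).
It also fails if it takes over 38 s, if anything falls off the work surface, if the arm or the gripper's body presses on something with over 40 N, if the wrist force passes 120 N, or if a joint passes its speed limit or range.

ROBOT

A 6-joint arm with a two-finger parallel gripper is mounted at the origin on a cart in front of the work surface, level with it; the furniture and walls round the work are solid. World frame = base frame: x ahead of the robot, y to its left, z up, the work surface at z = 0. Lengths are in m, angles in rad, forces in N, time in s.
With the tool pointing down it reaches from about 0.35 to 0.875 m from the base axis. Payload 4.2 kg.
Tool frame: the origin (TCP) lies between the finger pads, 19 mm behind the fingertips; this is the grasp point; z points along the fingers, y is the line along which they close (so a half turn about z gives the same grasp; the last joint's range is limited). The gripper opens to 85 mm and grips with 20 to 120 N. Pads are 22 mm wide; open, the fingers measure 114 mm over their backs; the gripper's body (76 mm by 85 mm) begins 54 mm behind the grasp point. The pads swing forward as they close: fully open they stand 13 mm farther back than shut.
Start: joints at [1.602, 0.385, 0.008, 0, -1.194, -0.259], TCP at [0.141, 0.609, 0.25] pointing down, gripper open.
Joint ranges: [-3.14, 3.14], [-1.21, 2.06], [-1.07, 1.41], [-3.16, 2.05], [-2.99, -0.16], [-3.1, 3.1]. Speed limits (rad/s): [2.79, 2.79, 3.14, 3.14, 3.14, 3.14].

INTERFACE

Orientations are given as a unit quaternion [w, x, y, z].
In Python, from workcell import ctrl, cams gives the robot as it stands.
- The arm moves only by the tool move_arm, never from a script. Its argument "deltas" is a list of rows, each an object of numbers: "grip": the finger opening in cm, from 0 to 8.54; "tx", "ty", "tz": the shift along the world's x, y, z in cm; "twist": the turn about the world's z in rad. A call has 1 to 20 rows; each row shifts and turns the commanded pose from where the row before left it; what a row does not reach is not made up. A row lasts 1/8 s, in which the tool goes at most 62.5 mm and 10.7 degrees, less where a joint would pass 70% of its speed; a pose out of reach is approached as far as the arm can. A call is refused whole if a number of a shift passes 6.25 or a number of a turn 0.188, either way. A call with a gripper value outside its range is refused whole. The fingers move at their own pace and stop on an object; the grip force is fixed at half the most. Time passes only in rows, so rows that do not move let the fingers close. It gives the time, the measured TCP pose, the force, the opening and the grip force at its end, in the units of the state.
- ctrl.get_obs(): the state, without advancing time (a new reading comes with each control period).
- cams.get_image(name): name is "scene" or "top"; returns the picture (384x512x3 uint8, red, green, blue); there is no depth.
- cams.calibration(name): a dict with "K" (3x3 intrinsics, pixels), "dist" ([k1, k2, p1, p2, k3] as OpenCV has them; the pictures are not rectified), "T" (4x4, takes a point from camera to world coordinates). Camera axes: x right, y down, z forward; pixel columns grow to the right and rows downward; lengths in m; the calibration is good to about 2 mm. A picture is of the moment at which its call begins. calibration takes no time and is no camera call.
- ctrl.job_done(): hands the job in; it is judged then, once.
The state is a dict: "time": time; "joint_positions": joint angles; "joint_vel": joint speeds; "effort": joint torques, N m; "eef_pos": TCP position; "ee_rot": TCP orientation; "ft_force": force on the tool from outside, world axes, zero at the start; "torque": the same for the moment, N m; "grip_width": finger opening in m; "grip_force": force on a finger pad.
Only numpy, scipy, OpenCV 4.12 (cv2) and the standard library are available. Lean on these libraries where they do the work, as an engineer would, in place of code of your own. Each camera call takes 0.05 s, during which the arm holds its last target. There are 200 camera calls.

## Working session

There is one attempt and no reset: what is moved stays moved. The work goes in short steps, Python scripts to look and compute and a tool call to move; the robot and the scene stay as the last step left them, time stands still between calls to the robot, and variables do not carry over. Pictures are saved under pics/ and viewed, at most 10 in all, crops included, and the job is handed in when it is done.

Besides the shell and the picture viewer there is one more tool, called after "Emit:" as name([rows], argument=value, ...), one row to a line, values as JSON. move_arm: Moves the arm, as the interface text tells. Its arguments: {"type":"object","properties":{"deltas":{"type":"array"}},"required":["deltas"]}

```bash
mkdir -p pics
cat > h.py <<'E'
import numpy as np, cv2
from workcell import ctrl, cams
def snap(cam,fn,crop=None,s=1):
    im=cams.get_image(cam)[:,:,::-1]
    if crop: x0,y0,x1,y1=crop; im=im[y0:y1,x0:x1]
    cv2.imwrite(fn,cv2.resize(im,None,fx=s,fy=s,interpolation=cv2.INTER_CUBIC))
def world(cam,uv,z):
    c=cams.calibration(cam);T=np.array(c["T"])
    p=cv2.undistortPoints(np.array([[uv]],float),np.array(c["K"]),np.array(c["dist"]))[0,0]
    d=T[:3,:3]@[p[0],p[1],1]; o=T[:3,3]
    return o+d*(z-o[2])/d[2]
def pix(cam,P):
    c=cams.calibration(cam);M=np.linalg.inv(np.array(c["T"]))
    return cv2.projectPoints(np.array(P,float).reshape(-1,3),cv2.Rodrigues(M[:3,:3])[0],M[:3,3],np.array(c["K"]),np.array(c["dist"]))[0][:,0]
E
python3 - <<'E'
from h import *
a=cams.get_image("top");b=cams.get_image("scene")
cv2.imwrite("pics/t.png",cv2.resize(a[:,:,::-1],None,fx=1.5,fy=1.5));cv2.imwrite("pics/s.png",cv2.resize(b[:,:,::-1],None,fx=1.5,fy=1.5))
for n in("top","scene"):print(n,np.round(cams.calibration(n)["T"],3).tolist())
print(ctrl.get_obs())
E
```

```text
top [[-0.027, -0.995, 0.096, 0.45], [-1.0, 0.027, -0.003, 0.209], [0.001, -0.097, -0.995, 1.484], [0.0, 0.0, 0.0, 1.0]]
scene [[0.59, -0.706, 0.391, 0.123], [-0.807, -0.52, 0.28, -0.13], [0.005, -0.481, -0.877, 1.223], [0.0, 0.0, 0.0, 1.0]]
{'time': 0.1, 'joint_positions': array([ 1.60161170e+00,  3.85468388e-01,  6.72815882e-03, -4.43204903e-04,
       -1.19399705e+00, -2.58579516e-01]), 'joint_vel': array([ 0.0009758 , -0.00315161,  0.00244315,  0.00200518, -0.00120613,
        0.00019295]), 'effort': array([-8.02963514e-04, -3.93320060e+01,  1.88930190e+01,  4.19797540e+00,
       -2.56967236e-03,  6.50203432e-06]), 'eef_pos': array([0.14100771, 0.60837173, 0.24902309]), 'ee_rot': array([ 9.90036233e-04,  9.93512662e-01, -1.13717222e-01, -6.38884883e-05]), 'ft_force': array([-0.12710772, -0.03401826, -0.40012141]), 'torque': array([-0.03527513,  0.01092347,  0.04127027]), 'grip_force': 0.0, 'grip_width': 0.08523340236965792}
```

View pics/t.png

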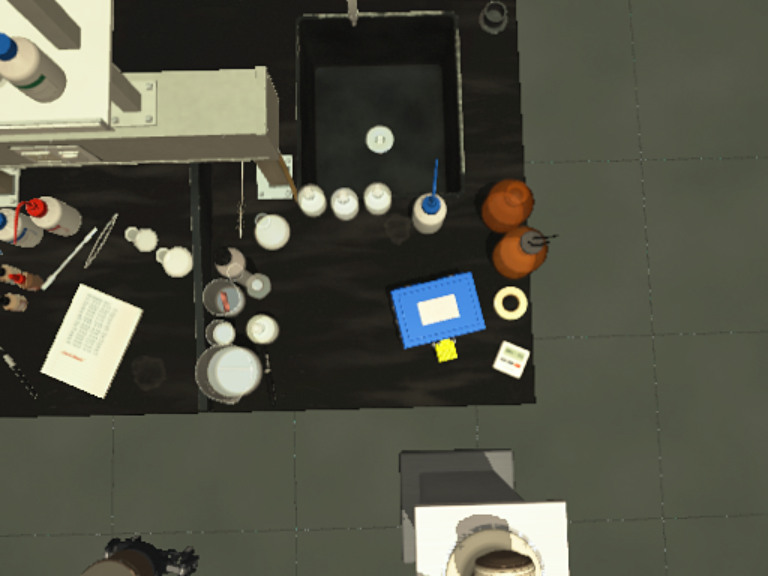

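View pics/s.png

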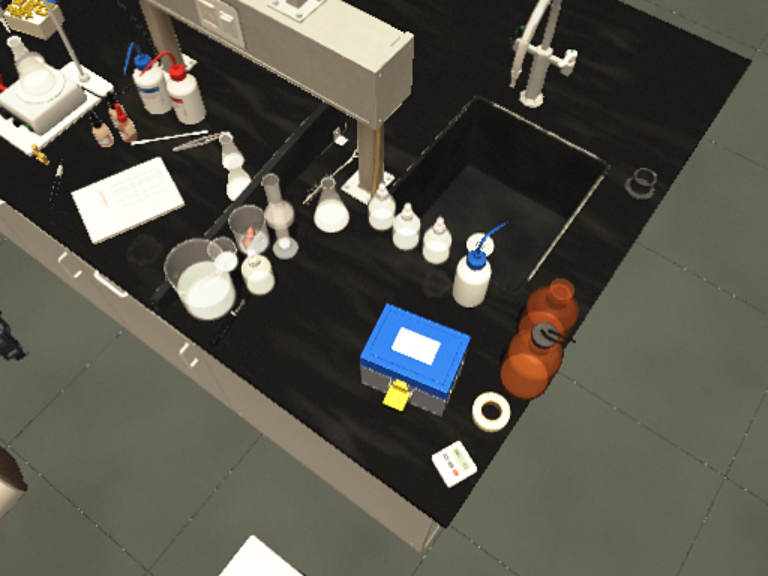

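The top view shows the blue lid with corners near (391,291), (471,273), (485,328) and (404,347), and the yellow key near (446,351), all in 1.5x pixels. The timer and tape are right of the case. The wash bottle is behind it at (430,212).

Run:
```python
from h import *
C=[world("top",np.array(p)/1.5,.124)[:2] for p in((391,291),(471,273),(485,328),(404,347))]
C=np.array(C);print(C.round(3), np.linalg.norm(C-np.roll(C,-1,0),axis=1))
c=C.mean(0); ax=(C[0]+C[1]-C[2]-C[3]); yaw=np.arctan2(ax[1],ax[0]);ay=C[0]+C[3]-C[1]-C[2]
print("centre",c,"yaw",yaw,np.arctan2(-ay[0],ay[1]))
# key by colour
for n in("top","scene"):
    im=cams.get_image(n).astype(int); m=(im[...,0]>170)&(im[...,1]>150)&(im[...,2]<110)
    k,l,st,ce=cv2.connectedComponentsWithStats(m.astype(np.uint8))
    for i in range(1,k):
        if st[i,4]>20: print(n,ce[i],st[i],world(n,ce[i],.072))
R=np.array([[np.cos(yaw),-np.sin(yaw)],[np.sin(yaw),np.cos(yaw)]])
print("key pred",c+R@[-.078,0])
for n in("timer","tape","wash"):
    print(n,world("top",np.array({"timer":(511,359),"tape":(510,303),"wash":(430,205)}[n])/1.5,{"timer":.016,"tape":.019,"wash":.2}[n]))
print("TCP yaw: x axis", cv2.Rodrigues(np.zeros(3))[0][0])
from scipy.spatial.transform import Rotation as Ro
q=ctrl.get_obs()["ee_rot"];print(Ro.from_quat(np.roll(q,-1)).as_matrix().round(3))
```

```text
[[0.59  0.198]
 [0.622 0.038]
 [0.512 0.015]
 [0.479 0.175]] [0.16239881 0.1120341  0.16354935 0.11314955]
centre [0.55069051 0.10658597] yaw 0.20420198341078788 0.19856273415028605
top [297.20125786 233.18867925] [290 226  15  15 159] [0.47229193 0.08917999 0.072     ]
scene [21.5      4.15625] [14  0 17 10 64] [0.76574638 1.41892225 0.072     ]
scene [8.51724138 6.03448276] [ 4  3 10  8 29] [0.73019333 1.45027021 0.072     ]
scene [ 25.95652174 103.30434783] [ 22 100   8   8  23] [0.46123341 1.03006662 0.072     ]
scene [266.64864865 255.81081081] [262 253  10   7  37] [0.49725334 0.09915528 0.072     ]
scene [263.69565217 265.19021739] [255 256  18  18 184] [0.47114794 0.09015652 0.072     ]
key pred [0.4743111  0.09076868]
timer [ 0.44990048 -0.05272865  0.016     ]
tape [ 0.56838616 -0.05527991  0.019     ]
wash [0.74333603 0.12017642 0.2       ]
TCP yaw: x axis [1. 0. 0.]
[[ 0.974 -0.226 -0.   ]
 [-0.226 -0.974 -0.001]
 [ 0.     0.001 -1.   ]]
```

Emit:
move_arm([
  {"grip":0,"tz":2},
  {"grip":0,"tx":2.5,"ty":-4,"twist":0.033},
  {"grip":0,"tx":2.5,"ty":-4,"twist":0.033},
  {"grip":0,"tx":2.5,"ty":-4,"twist":0.033},
  {"grip":0,"tx":2.5,"ty":-4,"twist":0.033},
  {"grip":0,"tx":2.5,"ty":-4,"twist":0.033},
  {"grip":0,"tx":2.5,"ty":-4,"twist":0.033},
  {"grip":0,"tx":2.5,"ty":-4,"twist":0.033},
  {"grip":0,"tx":2.5,"ty":-4,"twist":0.033},
  {"grip":0,"tx":2.5,"ty":-4,"twist":0.033},
  {"grip":0,"tx":2.5,"ty":-4,"twist":0.033},
  {"grip":0,"tx":2.5,"ty":-4,"twist":0.033},
  {"grip":0,"tx":2.5,"ty":-4,"twist":0.033},
  {"grip":0,"tx":2.5,"ty":-4,"twist":0.033},
  {"grip":0,"tz":-5},
  {"grip":0,"tz":-5},
  {"grip":0,"tz":-3},
])

```text
invalid input
```

Emit:
move_arm([
  {"grip":0.0,"tx":0.0,"ty":0.0,"tz":2.0,"twist":0.0},
])

```text
time: 0.32
eef_pos: [0.141, 0.6078, 0.268]
ee_rot: [0.003, 0.994, -0.114, -0.0]
ft_force: [-0.9, -0.4, 0.1]
grip_width: 0.0701
grip_force: 0.0
```

All fields have to be present in each row.

Emit:
move_arm([
  {"grip":0,"tx":2.5,"ty":-4,"tz":0,"twist":0.033},
  {"grip":0,"tx":2.5,"ty":-4,"tz":0,"twist":0.033},
  {"grip":0,"tx":2.5,"ty":-4,"tz":0,"twist":0.033},
  {"grip":0,"tx":2.5,"ty":-4,"tz":0,"twist":0.033},
  {"grip":0,"tx":2.5,"ty":-4,"tz":0,"twist":0.033},
  {"grip":0,"tx":2.5,"ty":-4,"tz":0,"twist":0.033},
  {"grip":0,"tx":2.5,"ty":-4,"tz":0,"twist":0.033},
  {"grip":0,"tx":2.5,"ty":-4,"tz":0,"twist":0.033},
  {"grip":0,"tx":2.5,"ty":-4,"tz":0,"twist":0.033},
  {"grip":0,"tx":2.5,"ty":-4,"tz":0,"twist":0.033},
  {"grip":0,"tx":2.5,"ty":-4,"tz":0,"twist":0.033},
  {"grip":0,"tx":2.5,"ty":-4,"tz":0,"twist":0.033},
  {"grip":0,"tx":2.5,"ty":-4,"tz":0,"twist":0.033},
  {"grip":0,"tx":0,"ty":0,"tz":-5,"twist":0},
  {"grip":0,"tx":0,"ty":0,"tz":-5,"twist":0},
  {"grip":0,"tx":0,"ty":0,"tz":-3,"twist":0},
  {"grip":0,"tx":0,"ty":0,"tz":0,"twist":0},
])

```text
time: 2.45
eef_pos: [0.4647, 0.088, 0.138]
ee_rot: [0.001, 0.995, 0.1, -0.003]
ft_force: [-0.1, 0.0, 1.1]
grip_width: 0.0004
grip_force: 0.0
```

Run:
```python
from h import *
snap("scene","pics/s2.png",(190,170,370,330),4)
o=ctrl.get_obs();print(o["eef_pos"],o["ee_rot"],o["time"],o["grip_width"])
```

```text
[0.46610939 0.08869595 0.13985746] [ 5.09599042e-04  9.94927987e-01  1.00586434e-01 -6.40697945e-04] 2.5 -7.147289899490832e-05
```

View pics/s2.png

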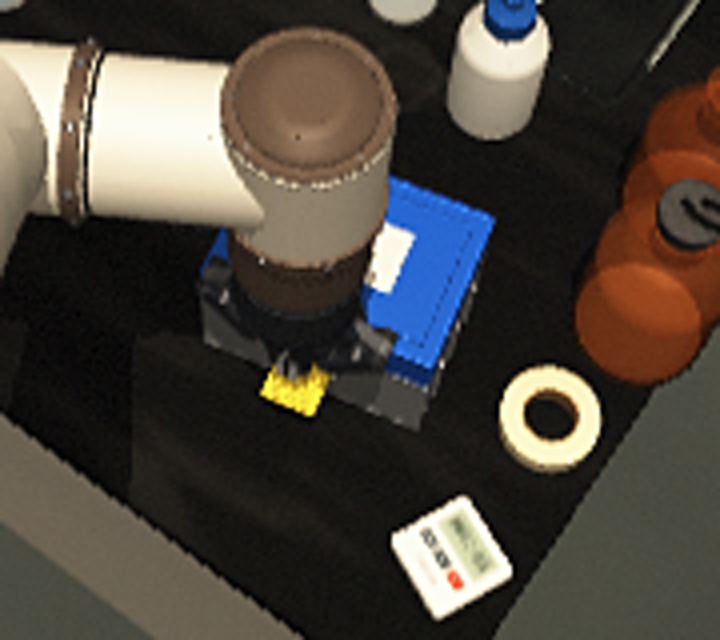

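The closed fingertips stand just above the yellow key, which shows at (295,388) in the crop. I'll press it, then back off towards the robot.

Emit:
move_arm([
  {"grip":0,"tx":-0.4,"ty":0,"tz":-2.0,"twist":0},
  {"grip":0,"tx":0,"ty":0,"tz":-2.0,"twist":0},
  {"grip":0,"tx":0,"ty":0,"tz":-0.6,"twist":0},
  {"grip":0,"tx":0,"ty":0,"tz":-0.4,"twist":0},
  {"grip":0,"tx":0,"ty":0,"tz":-0.4,"twist":0},
  {"grip":0,"tx":0,"ty":0,"tz":-0.3,"twist":0},
  {"grip":0,"tx":0,"ty":0,"tz":0,"twist":0},
])

```text
time: 3.38
eef_pos: [0.4625, 0.0891, 0.0845]
ee_rot: [-0.0, 0.995, 0.101, 0.001]
ft_force: [-4.4, 1.4, 10.9]
grip_width: 0.0002
grip_force: 5.7
```

Emit:
move_arm([
  {"grip":0,"tx":-1,"ty":-0.2,"tz":0.6,"twist":0},
  {"grip":0,"tx":-3,"ty":-0.6,"tz":1,"twist":0},
  {"grip":0,"tx":-4,"ty":-0.8,"tz":1,"twist":0},
  {"grip":0,"tx":0,"ty":0,"tz":5,"twist":0},
  {"grip":0,"tx":0,"ty":0,"tz":5,"twist":0},
  {"grip":0,"tx":0,"ty":0,"tz":4,"twist":0},
  {"grip":0,"tx":0,"ty":0,"tz":0,"twist":0},
  {"grip":0,"tx":0,"ty":0,"tz":0,"twist":0},
  {"grip":0,"tx":0,"ty":0,"tz":0,"twist":0},
  {"grip":0,"tx":0,"ty":0,"tz":0,"twist":0},
  {"grip":0,"tx":0,"ty":0,"tz":0,"twist":0},
  {"grip":0,"tx":0,"ty":0,"tz":0,"twist":0},
  {"grip":0,"tx":0,"ty":0,"tz":0,"twist":0},
  {"grip":0,"tx":0,"ty":0,"tz":0,"twist":0},
  {"grip":0,"tx":0,"ty":0,"tz":0,"twist":0},
  {"grip":0,"tx":0,"ty":0,"tz":0,"twist":0},
  {"grip":0,"tx":0,"ty":0,"tz":0,"twist":0},
  {"grip":0,"tx":0,"ty":0,"tz":0,"twist":0},
  {"grip":0,"tx":0,"ty":0,"tz":0,"twist":0},
  {"grip":0,"tx":0,"ty":0,"tz":0,"twist":0},
])

```text
time: 5.88
eef_pos: [0.3821, 0.0728, 0.249]
ee_rot: [-0.0, 0.995, 0.1, -0.0]
ft_force: [-1.3, -0.6, 0.8]
grip_width: -0.0003
grip_force: 0.0
```

Run:
```python
from h import *
snap("top","pics/t3.png",(240,130,370,260),4.5)
snap("scene","pics/s3.png",(210,170,340,290),4.5)
```

```text
(no output)
```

View pics/t3.png

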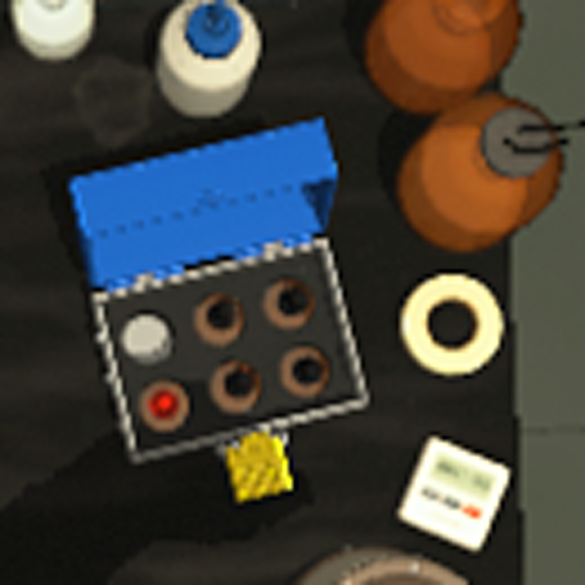

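View pics/s3.png

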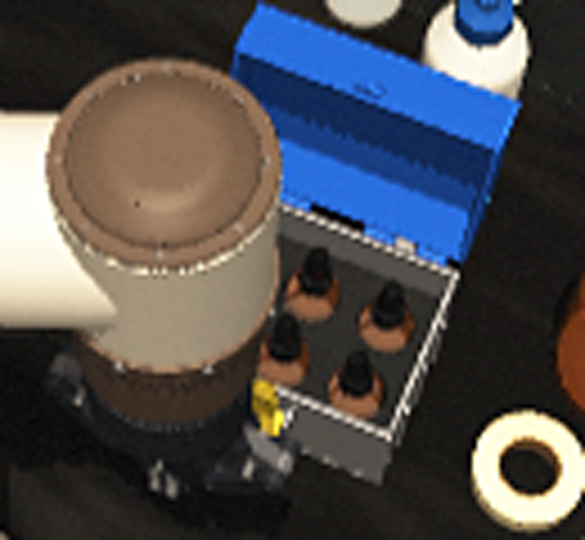

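The lid is fully open. The red bulb is in the front-left well at (162,404) in the top crop, which matches case coordinates (-24, +50).

Run:
```python
from h import *
w=world("top",(240+161.5/4.5,130+403.5/4.5),.11)
R=np.array([[np.cos(.2),-np.sin(.2)],[np.sin(.2),np.cos(.2)]])
print(w, np.array([.550,.106])+R@[-.024,.05])
k=world("top",(240+262/4.5,130+467/4.5),.072);print("key",k, k[:2]+R@[.080-.024,.05])
o=ctrl.get_obs();print(o["eef_pos"],(w-o["eef_pos"])*100)
```

```text
[0.51354394 0.15440917 0.11      ] [0.51654494 0.15023526]
key [0.4704143  0.08612898 0.072     ] [0.51536456 0.14625779]
[0.38211757 0.07283154 0.24901209] [ 13.14263648   8.15776318 -13.90120888]
```

Emit:
move_arm([
  {"grip":0,"tx":3.3,"ty":2.0,"tz":0,"twist":0},
  {"grip":0,"tx":3.3,"ty":2.0,"tz":0,"twist":0},
  {"grip":0,"tx":3.3,"ty":2.0,"tz":0,"twist":0},
  {"grip":0,"tx":3.4,"ty":1.9,"tz":0,"twist":0},
  {"grip":0,"tx":0,"ty":0,"tz":-2.5,"twist":0},
  {"grip":0,"tx":0,"ty":0,"tz":-2.5,"twist":0},
  {"grip":0,"tx":0,"ty":0,"tz":-2.0,"twist":0},
  {"grip":0,"tx":0,"ty":0,"tz":-1.5,"twist":0},
  {"grip":0,"tx":0,"ty":0,"tz":0,"twist":0},
  {"grip":0,"tx":0,"ty":0,"tz":0,"twist":0},
  {"grip":0,"tx":0,"ty":0,"tz":0,"twist":0},
])

```text
time: 7.35
eef_pos: [0.5156, 0.1521, 0.165]
ee_rot: [-0.0, 0.995, 0.101, 0.001]
ft_force: [0.4, -0.9, -0.2]
grip_width: 0.0
grip_force: 0.0
```

Run:
```python
from h import *
snap("scene","pics/s4.png",(190,150,340,290),4)
o=ctrl.get_obs();print(o["eef_pos"],pix("scene",[[.515,.152,.11],[.515,.152,.146]]))
```

```text
[0.51550588 0.15205005 0.16487891] [[254.70497523 234.48439236]
 [254.75605244 228.92566469]]
```

View pics/s4.png

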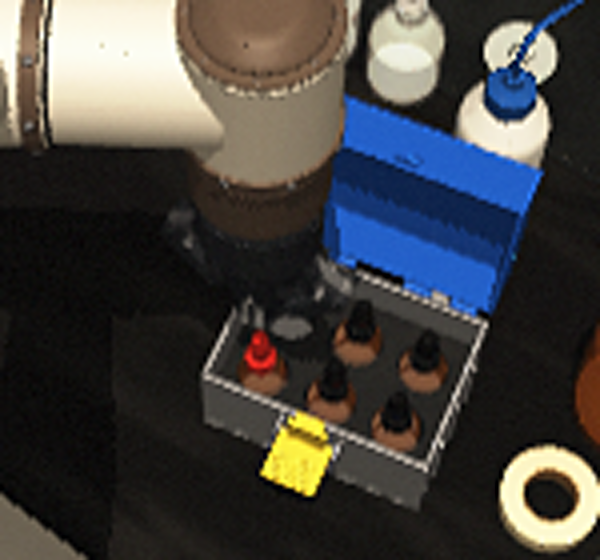

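The bulb top is at (260,334) in the crop, or (255,233.5) in the full image, against a predicted (254.7,234.5). The fingertips are right above it, the lid is open and nothing is touching, so I'll hold here.

Emit:
move_arm([
  {"grip":0,"tx":0,"ty":0,"tz":0,"twist":0},
  {"grip":0,"tx":0,"ty":0,"tz":0,"twist":0},
  {"grip":0,"tx":0,"ty":0,"tz":0,"twist":0},
  {"grip":0,"tx":0,"ty":0,"tz":0,"twist":0},
  {"grip":0,"tx":0,"ty":0,"tz":0,"twist":0},
  {"grip":0,"tx":0,"ty":0,"tz":0,"twist":0},
  {"grip":0,"tx":0,"ty":0,"tz":0,"twist":0},
  {"grip":0,"tx":0,"ty":0,"tz":0,"twist":0},
  {"grip":0,"tx":0,"ty":0,"tz":0,"twist":0},
  {"grip":0,"tx":0,"ty":0,"tz":0,"twist":0},
  {"grip":0,"tx":0,"ty":0,"tz":0,"twist":0},
  {"grip":0,"tx":0,"ty":0,"tz":0,"twist":0},
  {"grip":0,"tx":0,"ty":0,"tz":0,"twist":0},
  {"grip":0,"tx":0,"ty":0,"tz":0,"twist":0},
  {"grip":0,"tx":0,"ty":0,"tz":0,"twist":0},
  {"grip":0,"tx":0,"ty":0,"tz":0,"twist":0},
  {"grip":0,"tx":0,"ty":0,"tz":0,"twist":0},
  {"grip":0,"tx":0,"ty":0,"tz":0,"twist":0},
  {"grip":0,"tx":0,"ty":0,"tz":0,"twist":0},
  {"grip":0,"tx":0,"ty":0,"tz":0,"twist":0},
])

```text
time: 9.9
eef_pos: [0.5151, 0.1518, 0.164]
ee_rot: [0.0, 0.995, 0.1, -0.0]
ft_force: [-0.2, 0.4, 0.0]
grip_width: -0.0001
grip_force: 0.0
```

```bash
python3 -c "
from workcell import ctrl
print(ctrl.get_obs()['eef_pos'],ctrl.job_done())"
```

```text
the job is handed in; nothing more can be done
[0.51511463 0.15182423 0.16399508] None
```

I pressed the latch key and the lid swung fully open; the gripper then held pointing straight down about 54 mm above the red bulb for over two seconds with no contact force, and I handed the job in at 9.9 s (no verdict was returned).

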